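# Clamp a sharpening stone under the flap of a caddy

## Robot

A 6-joint arm with a two-finger parallel gripper is mounted at the origin on a cart in front of the work surface, level with it; the furniture and walls round the work are solid. World frame = base frame: x ahead of the robot, y to its left, z up, the work surface at z = 0. Lengths are in m, angles in degrees, forces in N, time in s.
With the tool pointing down it reaches from about 0.4 to 0.825 m from the base axis. Payload 7 kg.
Tool frame: the origin (TCP) lies midway between the tips of the shut fingers; the grasp point (between the pads) lies ctrl.tcp_to_grasp behind it (ctrl.tcp_to_grasp is the distance from the TCP to the grasp point, in m); y points along the fingers, z is the direction in which the jaws open and shut, and the axes are right-handed (so a half turn about y gives the same grasp; the last joint's range is limited). The gripper opens to 88 mm and grips with 3 to 60 N. Pads are 19 mm wide; open, the fingers measure 130 mm over their backs; the gripper's body (78 mm by 193 mm) begins 47 mm behind the grasp point.
Start: joints at [-50.243, 20.546, 0.682, 0, -70.136, -16.507], TCP at [0.266, -0.62, 0.227] pointing down, gripper open.
Joint ranges: [-176.03, 176.03], [-82.01, 121.73], [-58.28, 71.71], [-173.87, 95.51], [-174.79, -0.11], [-173.66, 173.66]. Speed limits (degrees/s): [136.94, 136.94, 172.46, 180, 180, 180].

## Interface

Orientations are given as [roll, pitch, yaw] about the fixed x, y, z axes, in that order (R = Rz(yaw) Ry(pitch) Rx(roll)).
In Python, from plant import ctrl, snapshot, silhouettes gives the robot as it stands.
- The arm moves only by the shell command python3 -m pendant 'ROWS'. ROWS is JSON, a list that holds one entry, the list of rows, each a list of 7 numbers: the shift along the tool's x, y, z in cm, then the turn, a rotation vector about the tool's x, y, z in degrees, then the opening, from 0 (shut) to 1 (fully open). In form: [[[x, y, z, rx, ry, rz, hand], ...]]. A call has 1 to 12 rows; each row shifts and turns the commanded pose from where the row before left it, along the tool's axes as they then stand; what a row does not reach is not made up. A row lasts 1/12 s, in which the tool goes at most 41.7 mm and 7.16 degrees, less where a joint would pass 70% of its speed; a pose out of reach is approached as far as the arm can. A call with a gripper value outside its range is refused whole. The fingers move at their own pace and stop on an object; the grip force is fixed at half the most. Time passes only in rows, so rows that do not move let the fingers close. It gives the time, the measured TCP pose, the force and the opening at its end, in the units of the state.
- ctrl.get_obs(): the state, without advancing time (a new reading comes with each control period).
- snapshot(name): name is "side" or "top"; returns a dict with "image" (400x640x3 uint8, red, green, blue), "camera_matrix" (3x3 intrinsics, pixels), "eye" and "orientation" of the camera in the world. Camera axes: x right, y down, z forward; pixel columns grow to the right and rows downward; lengths in m; the calibration is good to about 2 mm. A picture is of the moment at which its call begins. There is no depth.
- ctrl.close_job(): hands the job in, once; it reports no verdict.
Trained networks look in a picture, given as the dict that the camera call returned (one of the last four; its "shot" number tells which), for a name from the list of things; names that differ only in an ending like _2 or _b are one class to them, and where a whole thing is asked for, a point or a joint stands for the part that bears it (a point fixed in the world has none). Each returns a list of dicts, best first, with "confidence" (0 to 1); they miss things now and then, are a little off and sometimes report something else, mostly with a low value. They report only what shows in the picture. A call takes as long as a camera call.
- silhouettes(picture, thing): "mask" (400x640 bool, what is visible of it) and "bbox" ([left, top, width, height] in pixels, round what is visible of it).
The state is a dict: "clock": time; "joint_pos": joint angles; "qvel": joint speeds; "tau": joint torques, N m; "tool_pos": TCP position; "orientation": TCP orientation; "force": force on the tool from outside, world axes, zero at the start; "moment": the same for the moment, N m; "opening": finger opening in m.
Only numpy, scipy, OpenCV 4.12 (cv2) and the standard library are available. Lean on these libraries where they do the work, as an engineer would, in place of code of your own. Each camera call takes 0.05 s, during which the arm holds its last target.

## Task

Pack the green sharpening stone into the lower tier of the wooden sharpening caddy: lift the hinged flap by its bar handle as far as it goes, then clamp the stone lengthwise between the front lip and the sprung jaw, flat on the bed and squarely in the middle. Then close the flap fully over it, let go, and leave the grey stone and the tools where they are.

Things in the scene. Friction and masses are not known exactly. Their poses are not given: they have to be found in the camera images.
- caddy: Wooden caddy fixed to the table, 200 (x) x 170 (y) mm. Origin: centre of its underside; +x from its open front to its back (the front faces the robot's left), z up. Base plate top 10 mm up; side rims (y +-77 to 85 mm) 28 mm high; rear cheeks (x 48 to 98 mm) 63 mm, back wall 60 mm high. Lower tier: a clamp bed along x with a lip in front and a sprung jaw behind. Upper tier: the flap over it.
- bed (a point): Point on the bed's top under the middle of a properly clamped stone: x -21, y 0, z 25 mm in the caddy's frame, same axes. The grey bed is 40 mm wide (y +-20).
- lip (a point): Middle of the upper inner edge of the black rubber lip at the bed's front end: x -75, y 0, z 33 mm in the caddy's frame (8 mm above the bed). The lip is 44 mm wide, 8 mm thick.
- jaw (a joint): Sprung aluminium jaw: metres it is pushed back along the caddy's +x, 0 to 0.016. At 0 its face is 100 mm from the lip's inner face: the 108 mm stone needs it pushed back 8 mm, and 2 to 5 mm more to go down behind the lip. It takes 3 N at the start, rising 0.3 N per mm to 7.8 N at its end stop, and springs back.
- jaw_face (a point): Centre of the jaw's rubber face, which looks to the caddy's -x: 48 mm wide, its lower edge 5 mm and its upper edge 33 mm above the bed. Moves with the jaw.
- flap (a joint): Hinge of the flap: 0 = closed (level), 0.75 rad = open against its stop, front edge up. Stiff (0.25 N m friction): stays where it is left. Starts closed or up to 0.12 open. Open, it still overhangs most of the bed, so the stone can only be brought in from the front, with the gripper leaning 35 to 40 degrees back toward the front.
- flap_hinge (a point): On the hinge axis of the flap, in its middle: x = 90, y = 0, z = 66 mm in the caddy's frame. The axis runs along the caddy's y. The wooden panel is 8 mm thick, 152 mm wide, and reaches 177 mm forward from this axis; edge strips stand 7 mm above it.
- flap_handle (a point): Middle of the dark steel bar handle of the flap: a round bar 10 mm thick, 90 mm long, along the caddy's y, on two posts at its ends, 48 mm above the panel's upper face. In the flap it lies 150 mm forward of and 52 mm above the hinge axis, and turns with it.
- green_stone: Green whetstone, a block 46 (x) x 108 (y) x 22 (z) mm, 0.18 to 0.35 kg, lying flat on the table. Origin: centre of its underside; y along its length.
- grey_stone: Smaller grey whetstone, 40 (x) x 100 (y) x 18 mm, lying near the green one; leave it. Origin: centre of its underside; y along its length.
- screwdriver: Red screwdriver, 180 x 24 x 24 mm, lying behind the vise on the right; leave it. Origin: centre of its underside; x along its length.
- small_hammer: Small hammer, 200 x 78 x 20 mm, lying behind the caddy; leave it. Origin: centre of its underside; x along its length.

How it is judged:
By the outcome, as a careful person would: the job done as asked, in the order asked, and still so for the second after the job is handed in, with the robot touching nothing.
It also fails if it takes over 69 s, if anything falls off the work surface, if the arm or the gripper's body presses on something with over 40 N, if the wrist force passes 120 N, or if a joint passes its speed limit or range.

## Working session

There is one attempt and no reset: what is moved stays moved. The work goes in short steps, Python scripts to look and compute and a shell command to move; the robot and the scene stay as the last step left them, time stands still between calls to the robot, and variables do not carry over. Pictures are saved under pics/ and viewed, and the job is handed in when it is done.

```bash
ls; mkdir -p pics
python3 - <<'E'
from plant import ctrl, snapshot, silhouettes
import cv2
print(ctrl.get_obs(), ctrl.tcp_to_grasp)
for n in ("side","top"):
    s=snapshot(n); cv2.imwrite(f"pics/{n}0.png",s["image"][:,:,::-1])
    print(n,s["camera_matrix"],s["eye"],s["orientation"])
    for t in ("caddy","green_stone","flap_handle","grey_stone"):
        print(t,[(round(d["confidence"],2),d["bbox"]) for d in silhouettes(s,t)][:3])
E
```

```text
pics
{'clock': 0.0, 'joint_pos': array([-5.02414594e+01,  2.05902604e+01,  6.32959310e-01, -2.12681228e-02,
       -7.01336312e+01, -1.65059735e+01]), 'qvel': array([ 0.00542653,  0.12588923, -0.01063297,  0.02377353, -0.05153267,
       -0.03042624]), 'tau': array([ 1.64564262e-04, -5.82720351e+01,  2.93057871e+01,  6.99727580e+00,
        6.86119020e-03, -1.83726147e-04]), 'tool_pos': array([ 0.26625998, -0.61973608,  0.22562613]), 'orientation': array([-8.99071341e+01,  6.66850631e-03,  2.32453291e+01]), 'force': array([ 0.39631416, -0.03706909, -0.37088526]), 'moment': array([ 0.00989578,  0.01217824, -0.00914851]), 'opening': 0.08773536875922228} 0.0188
side [[439.9021903    0.         319.49342786]
 [  0.         439.9021903  196.69949096]
 [  0.           0.           1.        ]] [0.49036483 0.74439662 0.83390709] [-132.94862376    0.93370403 -176.33053778]
caddy [(0.67, [313.6, 167.4, 81.0, 77.2])]
green_stone [(0.59, [319.0, 263.2, 18.8, 46.8])]
flap_handle [(0.74, [319.2, 164.5, 69.8, 56.0])]
grey_stone [(0.92, [367.4, 283.3, 23.0, 46.6])]
top [[502.97990215   0.         325.29688047]
 [  0.         502.97990215 193.48290597]
 [  0.           0.           1.        ]] [ 0.39409183 -0.05302692  1.30596469] [-1.71886865e+02 -1.47551564e-01 -8.87259844e+01]
caddy [(0.92, [296.9, 197.4, 91.7, 79.1])]
green_stone [(0.67, [221.2, 202.4, 45.4, 22.1])]
flap_handle [(0.97, [301.1, 196.7, 83.3, 75.2])]
grey_stone [(0.58, [205.6, 247.0, 38.7, 17.5])]
```

View pics/side0.png

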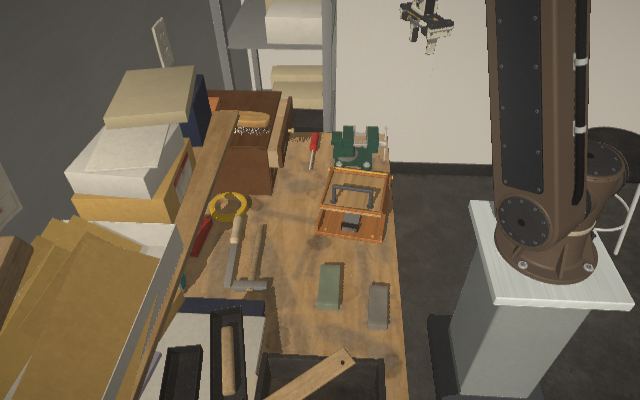

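View pics/top0.png

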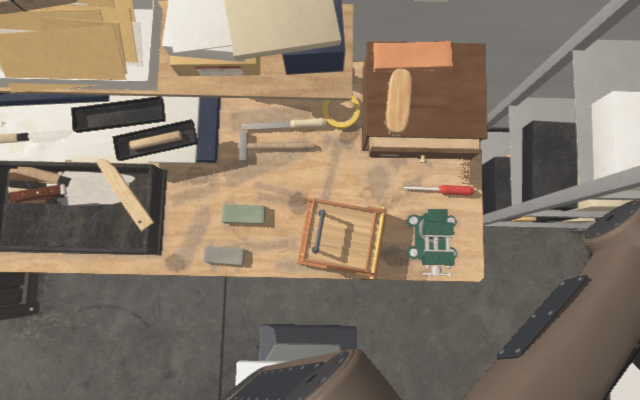

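```bash
cat > h.py <<'E'
import numpy as np, cv2
from scipy.spatial.transform import Rotation as R
from scipy.optimize import minimize, least_squares
def cam(s):
    return s["camera_matrix"], np.array(s["eye"]), R.from_euler("xyz",s["orientation"],degrees=True).as_matrix()
def proj(s,P):
    K,e,M=cam(s); c=(np.atleast_2d(P)-e)@M; q=c@K.T; return q[:,:2]/q[:,2:]
def ray(s,uv,z):
    K,e,M=cam(s); d=M@np.linalg.inv(K)@np.array([uv[0],uv[1],1.]); return e+d*(z-e[2])/d[2]
def box(lo,hi):
    return np.array([[x,y,z] for x in(lo[0],hi[0]) for y in(lo[1],hi[1]) for z in(lo[2],hi[2])],float)
def pose(p,P): # p=x,y,yaw(deg)
    return P@R.from_euler("z",p[2],degrees=True).as_matrix().T+np.array([p[0],p[1],p[3] if len(p)>3 else 0])
def render(s,parts,sc=4):
    m=np.zeros((400*sc,640*sc),np.uint8)
    for P in parts:
        h=cv2.convexHull(((proj(s,P)+.5)*sc).astype(np.float32)).astype(np.int32); cv2.fillConvexPoly(m,h,255)
    return cv2.resize(m,(640,400),interpolation=cv2.INTER_AREA)/255.
def fit(views,parts,p0):
    def cost(p):
        c=0
        for s,m in views:
            r=render(s,[pose(p,P) for P in parts]); c+=np.abs(r-m).sum()/m.sum()
        return c
    best=None
    for dy in(-8,0,8):
        q=np.array(p0,float);q[2]+=dy
        r=minimize(cost,q,method="Nelder-Mead",options=dict(initial_simplex=np.vstack([q,q+[.01,0,0],q+[0,.01,0],q+[0,0,6]]),xatol=1e-4,fatol=1e-4))
        if best is None or r.fun<best.fun: best=r
    return best
STONE=[box([-.023,-.054,0],[.023,.054,.022])]
E
python3 - <<'E'
from h import *
from plant import snapshot, silhouettes
T=snapshot("top");S=snapshot("side")
for t,sz in(("green_stone",(.023,.054,.022)),("grey_stone",(.02,.05,.018))):
    mt=silhouettes(T,t);ms=silhouettes(S,t)
    parts=[box([-sz[0],-sz[1],0],[sz[0],sz[1],sz[2]])]
    b=mt[0]["bbox"]; c=ray(T,(b[0]+b[2]/2,b[1]+b[3]/2),.01)
    for v in([(T,mt[0]["mask"])],[(S,ms[0]["mask"])],[(T,mt[0]["mask"]),(S,ms[0]["mask"])]):
        r=fit(v,parts,[c[0],c[1],0]); print(t,r.x.round(4),round(r.fun,3))
for n,s,c in(("t",T,(190,180,400,285)),("s",S,(300,120,410,340))):
    im=s["image"][c[1]:c[3],c[0]:c[2],::-1]; f=3.5 if n=="t" else 2.7
    cv2.imwrite(f"pics/crop_{n}.png",cv2.resize(im,None,fx=f,fy=f,interpolation=cv2.INTER_CUBIC))
E
```

```text
green_stone [ 0.522   0.1585 -0.7097] 0.075
green_stone [ 0.521   0.1541 -0.5089] 0.085
green_stone [ 0.5214  0.1576 -0.8958] 0.172
grey_stone [ 0.415   0.2031 -3.0477] 0.07
grey_stone [ 0.4133  0.2022 -3.9823] 0.05
grey_stone [ 0.4141  0.2026 -4.1946] 0.134
```

View pics/crop_t.png

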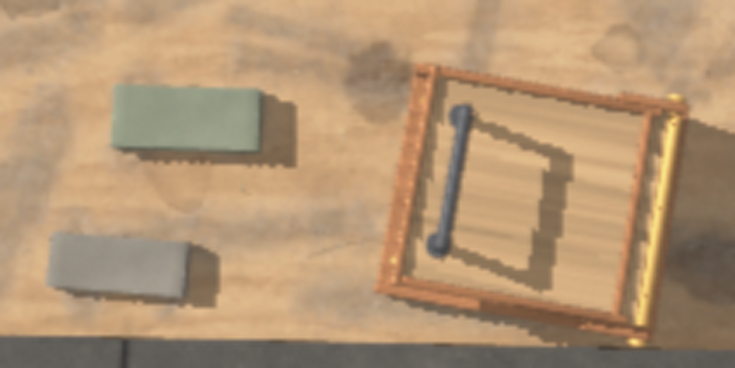

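View pics/crop_s.png

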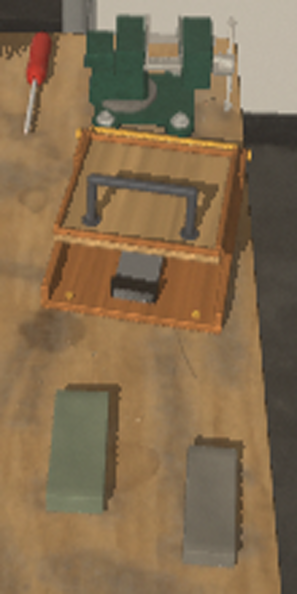

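```bash
cat >> h.py <<'E'
def flap(f,h,y,a): # caddy coords
    f,h,y=np.broadcast_arrays(f,h,y)
    return np.stack([.09-(f*np.cos(a)-h*np.sin(a)), y, .066+f*np.sin(a)+h*np.cos(a)],-1)
def flapbox(lo,hi,a):
    b=box(lo,hi); return flap(b[:,0],b[:,2],b[:,1],a)
def caddy_parts(a):
    body=[box([-.1,-.085,0],[.1,.085,.01]),box([-.1,.077,0],[.1,.085,.028]),box([-.1,-.085,0],[.1,-.077,.028]),
      box([.048,.077,0],[.098,.085,.063]),box([.048,-.085,0],[.098,-.077,.063]),box([.092,-.085,0],[.1,.085,.06])]
    fl=[flapbox([0,-.076,-.004],[.177,.076,.004],a),flapbox([0,.070,-.004],[.177,.076,.011],a),flapbox([0,-.076,-.004],[.177,-.070,.011],a),
        flapbox([.171,-.076,-.004],[.177,.076,.011],a),
        flapbox([.145,-.045,.047],[.155,.045,.057],a),flapbox([.145,-.045,0],[.155,-.035,.057],a),flapbox([.145,.035,0],[.155,.045,.057],a)]
    return body,fl
def fitcaddy(views,p0): # views: (s, bodymask|None, flapmask)
    def cost(p):
        b,f=caddy_parts(p[3]/100); c=0
        for s,m in views:
            r=render(s,[pose(p[:3],P) for P in b+f]); c+=np.abs(r-m).sum()/m.sum()
        return c
    q=np.array(p0,float)
    return minimize(cost,q,method="Nelder-Mead",options=dict(initial_simplex=np.vstack([q,q+[.01,0,0,0],q+[0,.01,0,0],q+[0,0,6,0],q+[0,0,0,6]]),xatol=1e-4,fatol=1e-4,maxiter=500))
def overlay(s,polys,crop,f,name):
    im=cv2.resize(s["image"][crop[1]:crop[3],crop[0]:crop[2],::-1],None,fx=f,fy=f,interpolation=cv2.INTER_CUBIC).copy()
    for P,c in polys:
        h=cv2.convexHull(((proj(s,P)+.5-np.array(crop[:2]))*f).astype(np.float32)).astype(np.int32); cv2.polylines(im,[h],True,c,1)
    cv2.imwrite(name,im)
E
python3 - <<'E'
from h import *
from plant import snapshot, silhouettes
T=snapshot("top");S=snapshot("side")
M={}
for n,s in(("t",T),("s",S)):
    m=np.zeros((400,640),bool)
    for t in("caddy","flap","jaw"):
        r=silhouettes(s,t); print(n,t,[(round(d["confidence"],2),d["bbox"],int(d["mask"].sum())) for d in r])
        if r and t!="jaw": m|=r[0]["mask"].astype(bool)
    M[n]=m
# points
def res(p):
    e=flap([.15,.15],[.052,.052],[-.045,.045],p[3]); hg=np.array([[.09,-.085,.066],[.09,.085,.066]])
    e,hg=pose(p[:3],e),pose(p[:3],hg)
    return np.concatenate([ (proj(T,e)-[[315.1,249.4],[321.4,212.9]]).ravel(),(proj(T,hg)-[[372.3,277.1],[383.4,208]]).ravel(),(proj(S,e)-[[371.9,190.4],[334.1,185.9]]).ravel()])
l=least_squares(res,[.45,-.1,-90,0.05],x_scale=[.1,.1,10,.1]); print("pts",l.x.round(4),l.fun.round(1))
p0=[*l.x[:3],l.x[3]*100]
for v in([(T,M["t"])],[(S,M["s"])],[(T,M["t"]),(S,M["s"])]):
    r=fitcaddy(v,p0); print(r.x.round(4),round(r.fun,3))
b,f=caddy_parts(r.x[3]/100)
po=[(pose(r.x[:3],P),(255,0,0)) for P in b]+[(pose(r.x[:3],P),(0,0,255)) for P in f]
overlay(T,po,(280,180,400,290),5,"pics/ov_t.png");overlay(S,po,(300,150,410,260),5,"pics/ov_s.png")
im=np.hstack([cv2.imread("pics/ov_t.png"),np.zeros((550,1,3),np.uint8)]);
E
```

```text
t caddy [(0.63, [299.8, 196.9, 86.6, 81.8], 5268)]
t flap [(0.83, [302.6, 198.2, 82.6, 73.3], 4674)]
t jaw []
s caddy []
s flap [(0.88, [319.7, 169.9, 70.0, 49.9], 2656)]
s jaw [(0.48, [314.4, 166.0, 76.0, 78.8], 4755)]
pts [ 4.65100e-01 -9.36000e-02 -9.80498e+01  9.56000e-02] [ 0.8  0.8  0.8 -0.8 -0.2 -0.1 -1.1  0.4 -0.3  0.4  0.1  0.3]
[ 4.67200e-01 -9.52000e-02 -9.85939e+01  1.49802e+01] 0.038
[  0.4625  -0.1861 -95.6172  27.8517] 0.527
[  0.4668  -0.0985 -97.7452  11.0348] 0.798
```

View pics/ov_t.png

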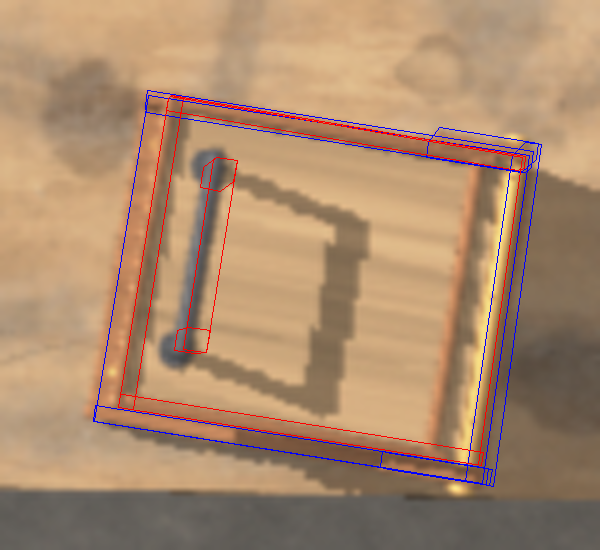

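View pics/ov_s.png

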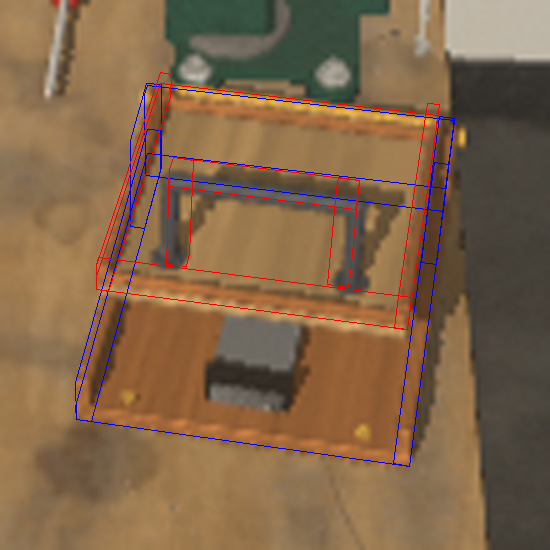

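```bash
cat > f.py <<'E'
from h import *
from plant import snapshot, silhouettes
T=snapshot("top");S=snapshot("side")
def tt(a): return np.array(a)/5+[280,180]-.5
def ss(a): return np.array(a)/5+[300,150]-.5
def res(p):
    w=p[4]
    e=pose(p[:3],flap([.15,.15],[.052,.052],[-.045,.045],p[3])); hg=pose(p[:3],np.array([[.09,-w,.066],[.09,w,.066]]))
    b=pose(p[:3],np.array([[-.1,.085,0],[-.1,-.085,0.]])); b2=pose(p[:3],np.array([[-.1,.085,.028],[-.1,-.085,.0]]))
    return np.concatenate([(proj(T,e)-tt([[177,350],[209,163]])).ravel(),(proj(T,hg)-tt([[458,489],[516,139]])).ravel(),(proj(S,e)-ss([[352,203],[175,183]])).ravel(),
     (proj(S,b)-ss([[76,420],[410,466]])).ravel(), (proj(S,hg)-ss([[462,137],[152,88]])).ravel()])
l=least_squares(res,[.45,-.1,-98,0.05,.09],x_scale=[.1,.1,10,.1,.1]); print("pts",l.x.round(4));print(l.fun.reshape(-1,2).round(1))
p=l.x
b,f=caddy_parts(p[3])
b+=[box([-.083,-.022,.01],[-.075,.022,.033]),box([-.075,-.02,.01],[.025,.02,.025])]
po=[(pose(p[:3],P),(255,0,0)) for P in b]+[(pose(p[:3],P),(0,0,255)) for P in f]
overlay(T,po,(280,180,400,290),5,"pics/ov_t2.png");overlay(S,po,(300,150,410,260),5,"pics/ov_s2.png")
E
python3 f.py
```

```text
pts [ 4.65600e-01 -9.36000e-02 -9.87641e+01  9.43000e-02  8.63000e-02]
[[ 0.8  0.1]
 [ 1.2 -0.5]
 [ 0.4  0.4]
 [ 0.1  0.9]
 [ 1.1  0.9]
 [-0.8 -0. ]
 [-0.1  0.9]
 [-0.2  1.9]
 [-0.1 -1.1]
 [-1.   0.8]]
```

View pics/ov_t2.png

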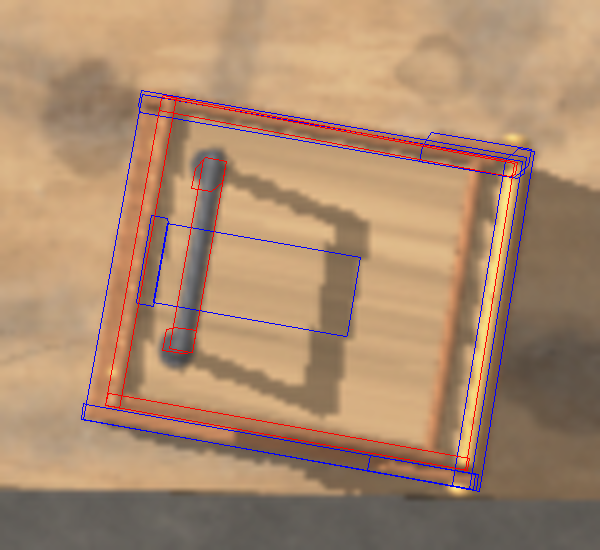

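View pics/ov_s2.png

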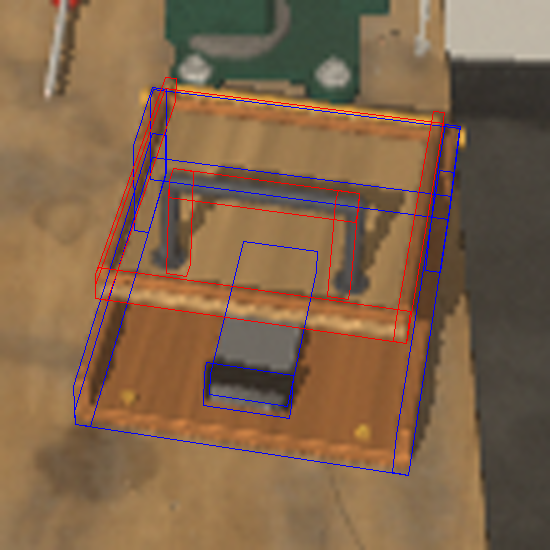

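```bash
python3 -m pendant '[[[2.6,-0.2,2.8,0,0,0,1],[2.6,-0.2,2.8,0,0,0,1],[2.6,-0.2,2.8,0,0,0,1],[2.6,-0.2,2.8,0,0,0,1],[2.6,-0.2,2.8,0,0,0,1],[2.6,-0.2,2.8,0,0,0,1],[2.6,-0.2,2.8,0,0,0,1],[2.6,-0.2,2.8,0,0,0,1],[2.6,-0.2,2.8,0,0,0,1],[2.6,-0.2,2.8,0,0,0,1],[2.6,-0.2,2.8,0,0,0,1],[2.6,-0.2,2.8,0,0,0,1]]]'
python3 -m pendant '[[[2.6,-0.2,2.8,0,0,0,1],[2.6,-0.2,2.8,0,0,0,1],[2.6,-0.2,2.8,0,0,0,1],[2.6,-0.2,2.8,0,0,0,1],[0,0,0,0,6.4,0,1],[0,0,0,0,6.4,0,1],[0,0,0,0,6.4,0,1],[0,0,0,0,6.4,0,1],[0,0,0,0,6.4,0,1],[0,0,0,0,0,0,1],[0,0,0,0,0,0,1]]]'
python3 -c "
from plant import ctrl;print(ctrl.get_obs()['joint_pos'].round(1))
from plant import snapshot;import cv2
s=snapshot('top');cv2.imwrite('pics/t1.png',s['image'][:,:,::-1])
s=snapshot('side');cv2.imwrite('pics/s1.png',s['image'][:,:,::-1])"
```

```text
clock: 2.3
tool_pos: [0.4207, -0.1865, 0.2511]
orientation: [-90.0, -0.1, 23.3]
force: [0.8, -0.0, 0.3]
opening: 0.0879
clock: 3.22
tool_pos: [0.4718, -0.0443, 0.2587]
orientation: [-90.0, -0.0, -8.5]
force: [-0.4, 0.3, 1.1]
opening: 0.0875
[ 1.850e+01 -1.000e-01 -2.070e+01 -0.000e+00 -6.930e+01 -1.171e+02]
```

View pics/t1.png

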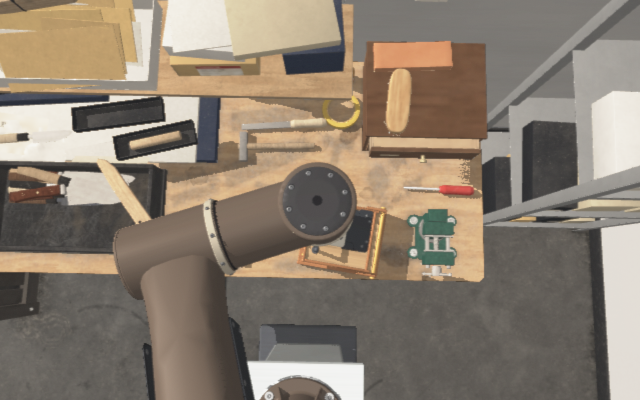

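View pics/s1.png

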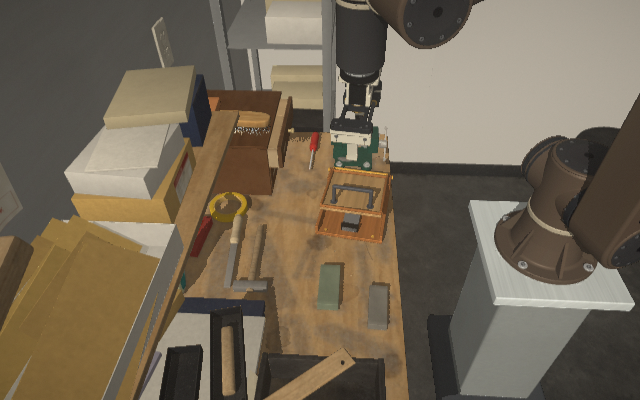

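```bash
python3 -m pendant '[[[0.2,3.6,0.2,0,0,0,1],[0,3.6,0,0,0,0,1],[0,3.6,0,0,0,0,1],[0,3.6,0,0,0,0,1],[0,0,0,0,0,0,0.5],[0,0,0,0,0,0,0.2],[0,0,0,0,0,0,0],[0,0,0,0,0,0,0],[0,0,0,0,0,0,0],[0,0,0,0,0,0,0]]]'
python3 -c "
from plant import ctrl;o=ctrl.get_obs();print(o['force'],o['moment'],o['opening'])
from plant import snapshot;import cv2
s=snapshot('side');cv2.imwrite('pics/s2.png',cv2.resize(s['image'][100:250,280:430,::-1],None,fx=4,fy=4))"
```

```text
clock: 4.15
tool_pos: [0.4751, -0.0424, 0.1162]
orientation: [-89.9, -0.2, -8.7]
force: [-0.3, -0.3, -0.4]
opening: 0.0532
[-0.27923794 -0.26377752 -0.44566913] [-0.02108417 -0.06577993 -0.02337065] 0.05316442757266592
```

View pics/s2.png

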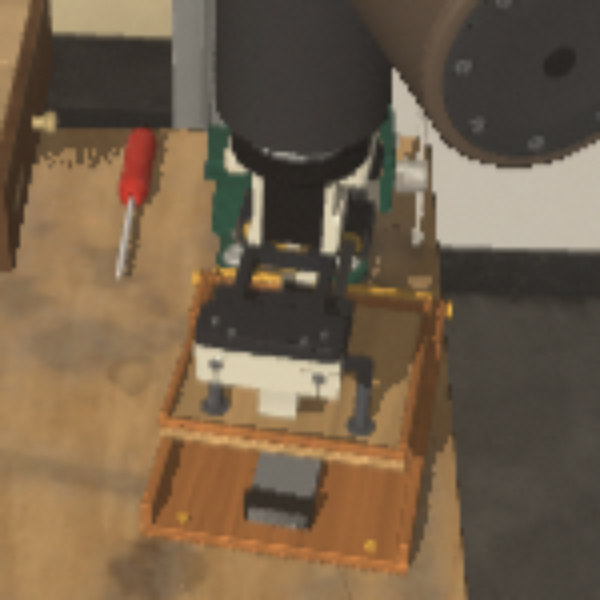

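```bash
python3 -m pendant '[[[0,0,0,0,0,0,0],[0,0,0,0,0,0,0],[0,0,0,0,0,0,0],[0,0,0,0,0,0,0],[0,0,0,0,0,0,0],[0,0,0,0,0,0,0],[0,0,0,0,0,0,0],[0,0,0,0,0,0,0],[0,0,0,0,0,0,0]]]'
```

```text
clock: 4.95
tool_pos: [0.4742, -0.0422, 0.1145]
orientation: [-90.0, -0.0, -8.8]
force: [-0.9, 4.0, 0.2]
opening: 0.009
```

```bash
python3 -m pendant '[[[0,-0.5,-0.17,2,0,0,0],[0,-0.5,-0.17,2,0,0,0],[0,-1.0,-0.36,4,0,0,0],[0,-1.0,-0.36,4,0,0,0],[0,-1.0,-0.36,4,0,0,0],[0,-1.0,-0.36,4,0,0,0],[0,-1.0,-0.36,4,0,0,0],[0,-1.0,-0.36,4,0,0,0],[0,-0.75,-0.27,3,0,0,0],[0,0,0,0,0,0,0],[0,0,0,0,0,0,0]]]'
python3 -c "
from plant import snapshot;import cv2
s=snapshot('side');cv2.imwrite('pics/s3.png',cv2.resize(s['image'][100:250,280:430,::-1],None,fx=4,fy=4))"
```

```text
clock: 5.87
tool_pos: [0.4671, -0.0878, 0.1826]
orientation: [-58.9, 0.1, -8.9]
force: [-0.3, 1.2, 4.3]
opening: 0.0087
```

View pics/s3.png

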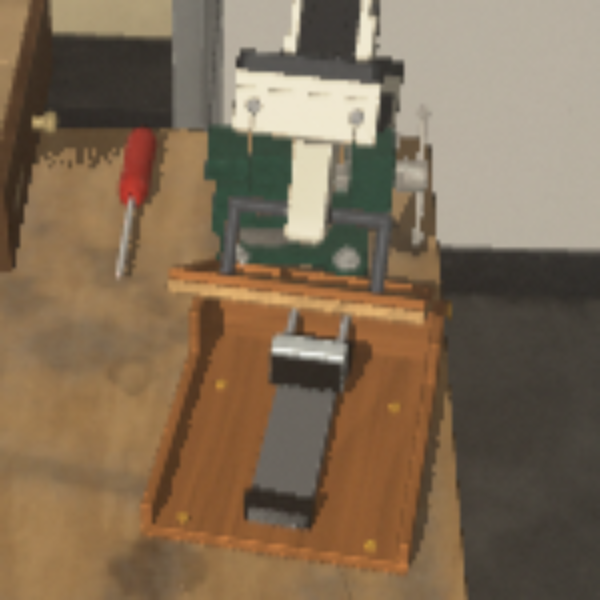

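```bash
python3 -m pendant '[[[0,-0.5,-0.17,2,0,0,0],[0,-0.5,-0.17,2,0,0,0],[0,-0.5,-0.17,2,0,0,0],[0,0,0,0,0,0,0],[0,0,0,0,0,0,0]]]'; python3 -m pendant '[[[0,-0.25,-0.08,1,0,0,0],[0,-0.25,-0.08,1,0,0,0],[0,0,0,0,0,0,0],[0,0,0,0,0,0,0]]]'
```

```text
clock: 6.33
tool_pos: [0.4652, -0.0997, 0.1919]
orientation: [-53.1, 0.1, -8.8]
force: [-0.0, -1.3, 0.2]
opening: 0.0087
clock: 6.67
tool_pos: [0.4648, -0.1018, 0.1938]
orientation: [-50.8, 0.1, -8.8]
force: [5.6, 7.0, -12.8]
opening: 0.0087
```

```bash
python3 -m pendant '[[[0,0.1,0.05,0,0,0,1],[0,0,0,0,0,0,1],[0,0,0,0,0,0,1],[0,0,0,0,0,0,1],[0,0,0,0,0,0,1],[0,-1.5,0,0,0,0,1],[0,-3,0,0,0,0,1],[0,-3,0,0,0,0,1],[0,-3,0,0,0,0,1],[0,-3,0,0,0,0,1]]]'
cat > f2.py <<'E'
from h import *
from plant import snapshot, silhouettes
S=snapshot("side");T=snapshot("top")
cv2.imwrite("pics/t4.png",cv2.resize(T["image"][150:310,190:430,::-1],None,fx=3.3,fy=3.3,interpolation=cv2.INTER_CUBIC))
cv2.imwrite("pics/s4.png",cv2.resize(S["image"][150:260,300:410,::-1],None,fx=5.4,fy=5.4,interpolation=cv2.INTER_CUBIC))
import pickle;pickle.dump((S,T),open("st.pkl","wb"))
E
python3 f2.py
```

```text
clock: 7.5
tool_pos: [0.4515, -0.1872, 0.3012]
orientation: [-51.0, -0.0, -8.7]
force: [0.7, 0.2, 0.1]
opening: 0.07
```

View pics/t4.png

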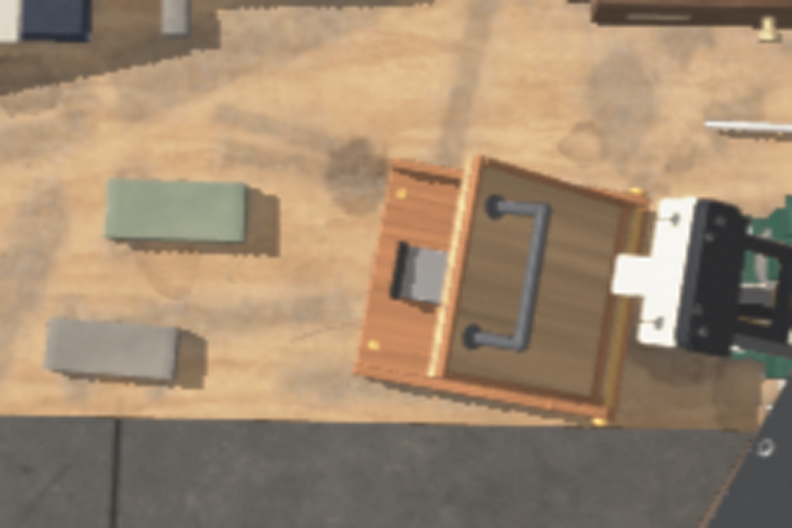

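View pics/s4.png

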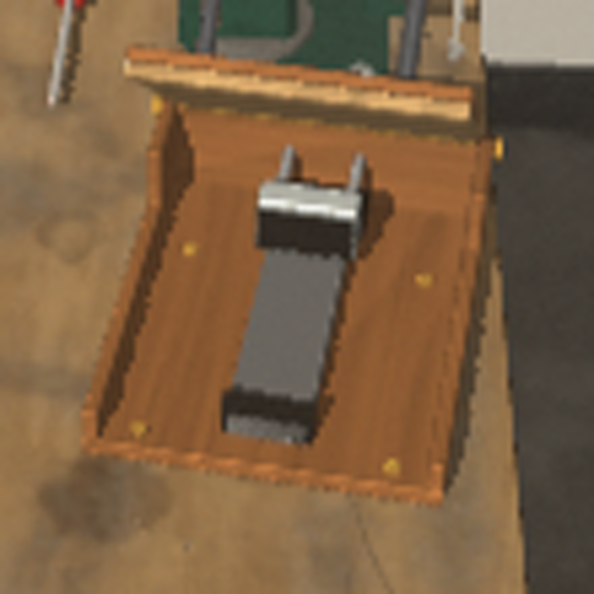

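```bash
cat > ov.py <<'E'
from h import *
import pickle,sys
S,T=pickle.load(open("st.pkl","rb")); p=[float(a) for a in sys.argv[1:4]]
b,f=caddy_parts(.75); 
b=b[:3]+[box([-.083,-.022,.01],[-.075,.022,.033]),box([-.075,-.02,.01],[.025,.02,.025]),box([.025,-.024,.03],[.035,.024,.058])]
f=[f[0],f[4]]
po=[(pose(p,P),(255,0,0)) for P in b]+[(pose(p,P),(0,0,255)) for P in f]
overlay(T,po,(290,190,390,280),6,"pics/o1.png");overlay(S,po,(305,170,405,260),6,"pics/o2.png")
a=cv2.imread("pics/o1.png");c=cv2.imread("pics/o2.png")
cv2.imwrite(sys.argv[4],np.hstack([a[:,:390],c[:,:]])[:, :800])
E
python3 ov.py .4665 -.097 -98.7 pics/o3.png
```

```text
(no output)
```

View pics/o3.png

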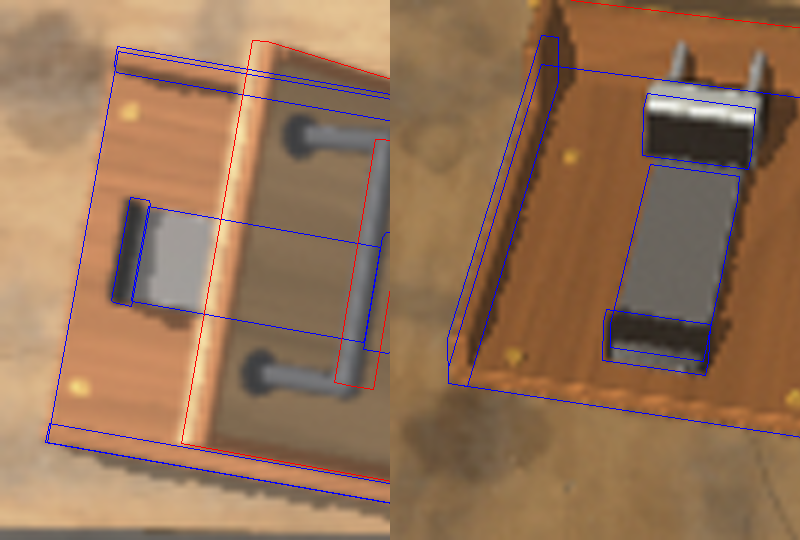

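```bash
cat >> h.py <<'E'
def goal(yaw,lean): # lean: tool tilts so fingers point toward -tool x
    return R.from_euler("xyz",[-90,0,yaw],degrees=True)*R.from_euler("z",lean,degrees=True)
def rel(pos,Rg=None):
    from plant import ctrl
    o=ctrl.get_obs(); Rc=R.from_euler("xyz",o["orientation"],degrees=True)
    d=Rc.inv().apply(np.array(pos)-o["tool_pos"])*100
    print("shift cm now-axes",d.round(2),"norm",np.linalg.norm(d).round(2))
    if Rg is not None:
        rv=(Rc.inv()*Rg).as_rotvec(degrees=True); print("turn",rv.round(2),"ang",np.linalg.norm(rv).round(1))
E
python3 -c "
from h import *
rel([.5215,.16,.30],goal(89.2,37))
print(goal(89.2,37).as_euler('xyz',degrees=True))"
```

```text
shift cm now-axes [ 1.44 22.54 27.56] norm 35.64
turn [-59.44 -83.75  60.18] ang 119.0
[-90.   37.   89.2]
```

```bash
python3 -m pendant '[[[0.14,2.25,2.76,0,0,0,1],[0.14,2.25,2.76,0,0,0,1],[0.14,2.25,2.76,0,0,0,1],[0.14,2.25,2.76,0,0,0,1],[0.14,2.25,2.76,0,0,0,1],[0.14,2.25,2.76,0,0,0,1],[0.14,2.25,2.76,0,0,0,1],[0.14,2.25,2.76,0,0,0,1],[0.14,2.25,2.76,0,0,0,1],[0.14,2.25,2.76,0,0,0,1],[0,0,0,0,0,0,1]]]'
python3 -m pendant '[[[0,0,0,-3.5,-4.93,3.54,1],[0,0,0,-3.5,-4.93,3.54,1],[0,0,0,-3.5,-4.93,3.54,1],[0,0,0,-3.5,-4.93,3.54,1],[0,0,0,-3.5,-4.93,3.54,1],[0,0,0,-3.5,-4.93,3.54,1],[0,0,0,-3.5,-4.93,3.54,1],[0,0,0,-3.5,-4.93,3.54,1],[0,0,0,-3.5,-4.93,3.54,1],[0,0,0,-3.5,-4.93,3.54,1],[0,0,0,-3.5,-4.93,3.54,1],[0,0,0,-3.5,-4.93,3.54,1]]]'
python3 -c "
from h import *
rel([.5215,.152,.15],goal(89.2,37))
from plant import ctrl;print(ctrl.get_obs()['joint_pos'].round(1))"
```

```text
clock: 8.52
tool_pos: [0.5195, 0.1688, 0.2989]
orientation: [-50.9, 0.0, -8.5]
force: [-0.1, -0.3, -0.8]
opening: 0.0877
clock: 9.52
tool_pos: [0.5202, 0.1638, 0.2985]
orientation: [-85.8, 19.9, 61.2]
force: [0.6, 0.5, 0.2]
opening: 0.0872
shift cm now-axes [ 4.14 14.2  -1.73] norm 14.89
turn [-17.52 -24.1   17.7 ] ang 34.7
[ 40.3  17.8   1.8   3.  -94.  -70.1]
```

```bash
python3 -m pendant '[[[0,0,0,-3.5,-4.8,3.54,1],[0,0,0,-3.5,-4.8,3.54,1],[0,0,0,-3.5,-4.8,3.54,1],[0,0,0,-3.5,-4.8,3.54,1],[0,0,0,-3.5,-4.8,3.54,1],[0,0,0,0,0,0,1]]]'
python3 -c "
from h import *
rel([.5215,.152,.08],goal(89.2,37))
from plant import ctrl,snapshot;print(ctrl.get_obs()['joint_pos'].round(1))
s=snapshot('side');cv2.imwrite('pics/s5.png',s['image'][:,:,::-1])
s=snapshot('top');cv2.imwrite('pics/t5.png',s['image'][:,:,::-1])"
```

```text
clock: 10.02
tool_pos: [0.5185, 0.1641, 0.2968]
orientation: [-89.8, 37.2, 89.4]
force: [0.3, -0.4, -1.5]
opening: 0.0876
shift cm now-axes [12.16 17.99 -0.37] norm 21.72
turn [-0.04  0.18 -0.23] ang 0.3
[ 52.9  18.6 -11.2  21.  -91.5 -58.9]
```

View pics/s5.png

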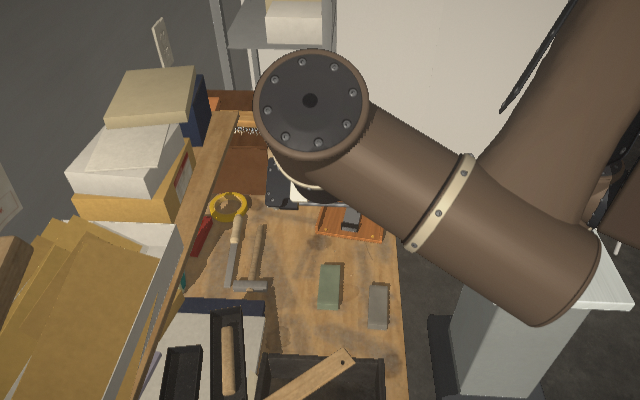

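View pics/t5.png

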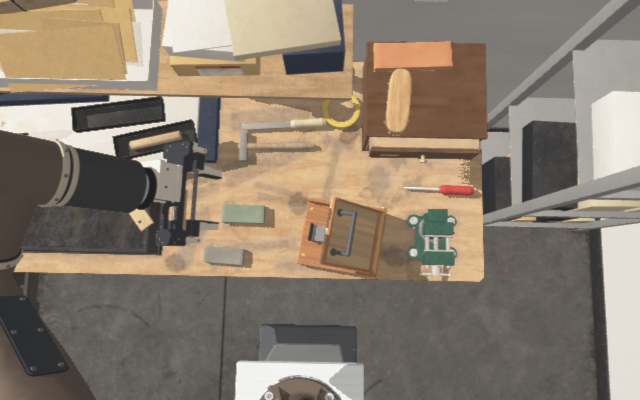

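```bash
python3 -m pendant '[[[2.03,3.0,-0.06,0,0,0,1],[2.03,3.0,-0.06,0,0,0,1],[2.03,3.0,-0.06,0,0,0,1],[2.03,3.0,-0.06,0,0,0,1],[2.03,3.0,-0.06,0,0,0,1],[2.03,3.0,-0.06,0,0,0,1],[0,0,0,0,0,0,1],[0,0,0,0,0,0,1]]]'
python3 -c "
from h import *
rel([.5215,.152,.009],goal(89.2,37))
from plant import ctrl,snapshot
s=snapshot('top');cv2.imwrite('pics/t6.png',cv2.resize(s['image'][150:310,130:370,::-1],None,fx=3.3,fy=3.3))"
```

```text
clock: 10.78
tool_pos: [0.5236, 0.1519, 0.0813]
orientation: [-90.0, 37.0, 88.7]
force: [0.5, -0.0, 1.9]
opening: 0.0878
shift cm now-axes [4.35 5.78 0.21] norm 7.24
turn [-0.37 -0.43  0.05] ang 0.6
```

View pics/t6.png

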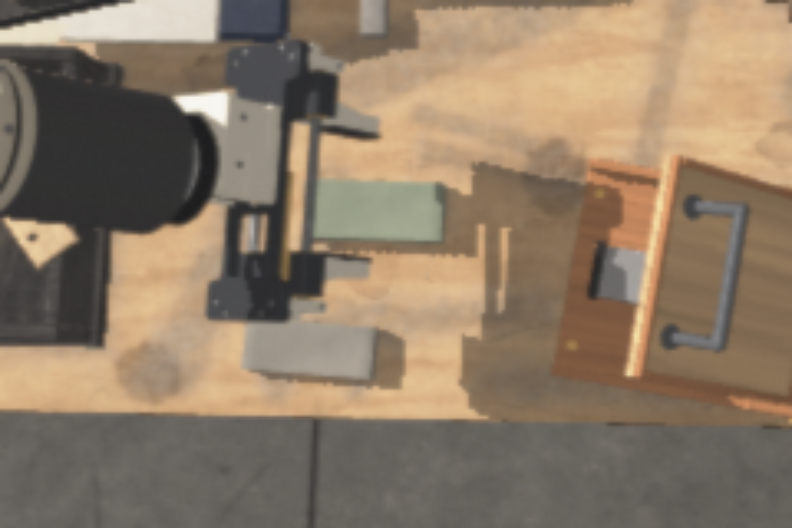

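```bash
python3 -c "
from h import *
from plant import ctrl,snapshot
s=snapshot('top');o=ctrl.get_obs()
Rc=R.from_euler('xyz',o['orientation'],degrees=True)
for z in(-.044,0,.044): print(((proj(s,o['tool_pos']+Rc.apply([0,0,z]))-[130,150]+.5)*3.3).round(1))
print(((proj(s,[[.5215,.1565,.022]])-[130,150]+.5)*3.3).round(1))
"
```

```text
[[370.6 138.4]]
[[366.6 197.2]]
[[362.6 256.5]]
[[375.8 210.1]]
```

```bash
python3 -m pendant '[[[1.45,1.9,0.06,0,0,0,1],[1.45,1.9,0.07,0,0,0,1],[1.45,1.9,0.07,0,0,0,1],[0,0,0,0,0,0,1],[0,0,0,0,0,0,1]]]'
python3 -c "
from h import *
rel([.5215,.152,.008],goal(89.2,37))"
```

```text
clock: 11.3
tool_pos: [0.5223, 0.1542, 0.0113]
orientation: [-90.1, 36.8, 88.7]
force: [-0.6, 0.6, 0.1]
opening: 0.0876
shift cm now-axes [0.02 0.4  0.08] norm 0.4
turn [-0.16 -0.39  0.2 ] ang 0.5
```

```bash
python3 -m pendant '[[[0,0.3,0.07,0,0,0,0.8],[0,0,0,0,0,0,0],[0,0,0,0,0,0,0],[0,0,0,0,0,0,0],[0,0,0,0,0,0,0],[0,0,0,0,0,0,0],[0,0,0,0,0,0,0],[0,0,0,0,0,0,0],[0,0,0,0,0,0,0],[0,0,0,0,0,0,0]]]'
```

```text
clock: 12.13
tool_pos: [0.5209, 0.1519, 0.0075]
orientation: [-90.1, 36.8, 88.8]
force: [-1.2, 1.4, 2.2]
opening: 0.0462
```

```bash
python3 -m pendant '[[[-0.6,-0.8,0,0,0,0,0],[-1.2,-1.6,0,0,0,0,0],[-1.8,-2.4,0,0,0,0,0],[-1.8,-2.4,0,0,0,0,0],[0,0,0,0,0,0,0],[0,0,0,0,0,0,0]]]'
cat > look.py <<'E'
from h import *
import sys
from plant import ctrl,snapshot
o=ctrl.get_obs(); n=sys.argv[1]; print(o["tool_pos"].round(4),o["orientation"].round(2),o["opening"].round(4),o["force"].round(1))
c=proj
im=[]
for v in("top","side"):
    s=snapshot(v); u=proj(s,o["tool_pos"])[0].astype(int)
    x0=np.clip(u[0]-60,0,520);y0=np.clip(u[1]-60,0,280)
    a=cv2.resize(s["image"][y0:y0+120,x0:x0+120,::-1],None,fx=3.3,fy=3.3,interpolation=cv2.INTER_CUBIC); im.append(a); print(v,x0,y0)
cv2.imwrite(n,np.hstack(im))
E
python3 look.py pics/l7.png
```

```text
clock: 12.63
tool_pos: [0.5213, 0.1527, 0.0987]
orientation: [-90.2, 36.6, 88.6]
force: [-0.1, -0.1, -4.0]
opening: 0.0461Traceback (most recent call last):
  File "look.py", line 4, in <module>
    o=ctrl.get_obs(); n=sys.argv[1]; print(o["tool_pos"].round(4),o["orientation"].round(2),o["opening"].round(4),o["force"].round(1))
                                                                                            ^^^^^^^^^^^^^^^^^^
AttributeError: 'float' object has no attribute 'round'
```

```bash
sed -i 's/o\["opening"\].round(4)/round(o["opening"],4)/' look.py; python3 look.py pics/l7.png
```

```text
[0.5213 0.1527 0.0987] [-90.21  36.62  88.64] 0.0461 [-0.1 -0.1 -4. ]
top 179 150
side 268 199
```

View pics/l7.png

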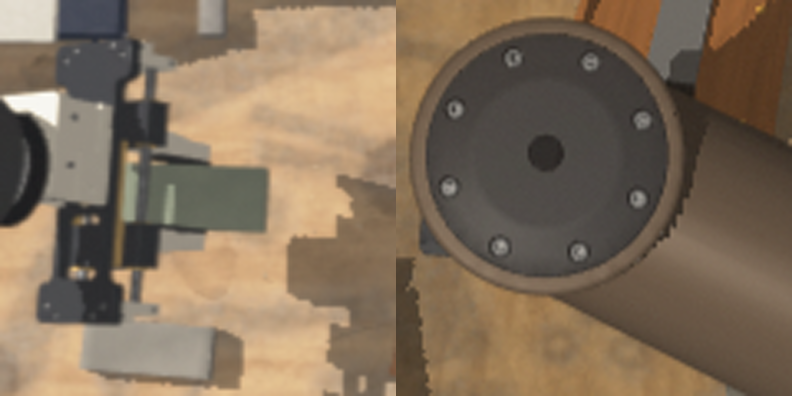

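```bash
python3 -c "
from h import *
from plant import snapshot
s=snapshot('top')
for uv in((168,268),(231,267)):
  print([ray(s,(uv[1]/3.3+179-.5,uv[0]/3.3+150-.5),z).round(4) for z in(.113,.091)])
g=goal(88.6,36.6)
# target: stone yaw from 88.6 -> 81.3
rel([.45,.08,.12],goal(81.3,36.7))
"
```

```text
[array([0.5439, 0.104 , 0.113 ]), array([0.5467, 0.1069, 0.091 ])]
[array([0.4982, 0.1029, 0.113 ]), array([0.5001, 0.1058, 0.091 ])]
shift cm now-axes [-7.23  2.49  6.86] norm 10.27
turn [ 4.44  5.99 -0.18] ang 7.5
```

```bash
python3 -m pendant '[[[0,0,0,1.5,2,0,0],[0,0,0,1.5,2,0,0],[0,0,0,1.5,2,0,0],[0,0,0,0,0,0,0],[0,0,0,0,0,0,0]]]'
cat >> h.py <<'E'
C=[.4657,-.0973,-98.7]
def tgt(x,z,y=0): return pose(C,np.array([[x,y,z]]))[0]
G=goal(81.3,36.7)
E
python3 -c "
from h import *
rel(tgt(-.115,.06),G)"
```

```text
clock: 13.2
tool_pos: [0.5206, 0.1513, 0.0962]
orientation: [-90.0, 36.9, 81.3]
force: [0.4, 0.1, -4.4]
opening: 0.0459
shift cm now-axes [-8.94 11.24  1.67] norm 14.46
turn [-0.02  0.03 -0.22] ang 0.2
```

```bash
python3 -m pendant '[[[-1.49,1.87,0.28,0,0,0,0],[-1.49,1.87,0.28,0,0,0,0],[-1.49,1.87,0.28,0,0,0,0],[-1.49,1.87,0.28,0,0,0,0],[-1.49,1.87,0.28,0,0,0,0],[-1.49,1.87,0.28,0,0,0,0],[0,0,0,0,0,0,0],[0,0,0,0,0,0,0]]]'
python3 -c "
from h import *
rel(tgt(-.115,.060),G)
rel(tgt(-.05,.048),G)"
python3 look.py pics/l8.png
```

```text
clock: 13.87
tool_pos: [0.482, 0.0156, 0.0609]
orientation: [-89.9, 36.9, 81.3]
force: [0.4, 0.5, -2.9]
opening: 0.0459
shift cm now-axes [ 0.13  0.01 -0.1 ] norm 0.16
turn [-0.03  0.03 -0.22] ang 0.2
shift cm now-axes [-4.34  4.88 -0.1 ] norm 6.53
turn [-0.03  0.03 -0.22] ang 0.2
[0.482  0.0156 0.0609] [-89.95  36.92  81.33] 0.0459 [ 0.4  0.5 -2.9]
top 237 168
side 287 165
```

View pics/l8.png

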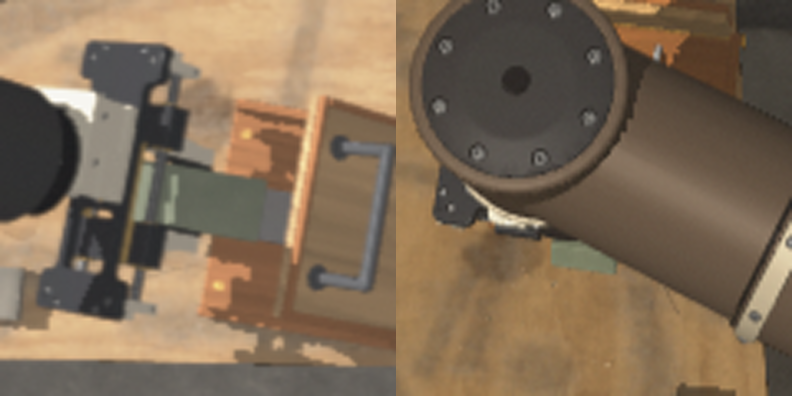

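```bash
cat > so.py <<'E'
from h import *
import sys
from plant import ctrl,snapshot
s=snapshot('top');o=ctrl.get_obs();t=o["tool_pos"];yaw=float(o["orientation"][2])
u=np.array([np.cos(np.radians(yaw)),np.sin(np.radians(yaw))]) # toward front
off=float(sys.argv[2]) if len(sys.argv)>2 else .0048
st=pose([t[0]+u[0]*off,t[1]+u[1]*off,yaw-90,t[2]-.0075],STONE[0])
c=np.linalg.inv(R.from_euler("z",C[2],degrees=True).as_matrix())@(np.array([t[0]+u[0]*off-C[0],t[1]+u[1]*off-C[1],0]))
print("stone centre in caddy",c.round(4),"bottom",(t[2]-.0075).round(4),"force",o["force"].round(1))
bed=pose(C,np.array([[-.075,-.02,.025],[-.075,.02,.025],[.025,.02,.025],[.025,-.02,.025]]))
lip=pose(C,np.array([[-.075,-.022,.033],[-.075,.022,.033],[-.083,.022,.033],[-.083,-.022,.033]]))
top=st[st[:,2]>t[2]]
overlay(s,[(top,(0,0,255)),(bed,(255,0,0)),(lip,(255,255,0))],(240,170,370,270),6,sys.argv[1])
E
python3 so.py pics/o8.png
```

```text
stone centre in caddy [-0.1215  0.0004  0.    ] bottom 0.0537 force [ 0.  -0.7 -3.3]
```

View pics/o8.png

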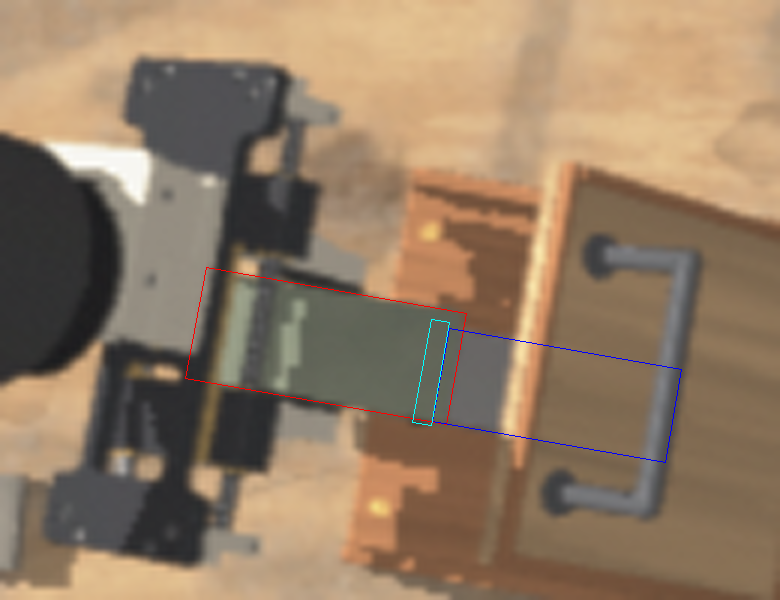

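```bash
python3 -c "
from h import *
rel(tgt(-.035,.048),G)"
```

```text
shift cm now-axes [-5.75  5.95  0.05] norm 8.27
turn [ 0.1   0.01 -0.1 ] ang 0.1
```

```bash
python3 -m pendant '[[[-1.15,1.19,0,0,0,0,0],[-1.15,1.19,0,0,0,0,0],[-1.15,1.19,0,0,0,0,0],[-1.15,1.19,0,0,0,0,0],[-1.15,1.19,0,0,0,0,0],[0,0,0,0,0,0,0],[0,0,0,0,0,0,0]]]'
python3 so.py pics/o9.png; python3 -c "
from h import *
rel(tgt(-.0125,.047),G)"
```

```text
clock: 14.6
tool_pos: [0.471, -0.0636, 0.048]
orientation: [-90.1, 36.8, 81.3]
force: [-0.1, 0.7, -2.6]
opening: 0.0458
stone centre in caddy [-0.0397  0.0006  0.    ] bottom 0.0406 force [ 0.3  1.1 -3.1]
shift cm now-axes [-1.73  1.43  0.06] norm 2.24
turn [ 0.08 -0.02 -0.09] ang 0.1
```

View pics/o9.png

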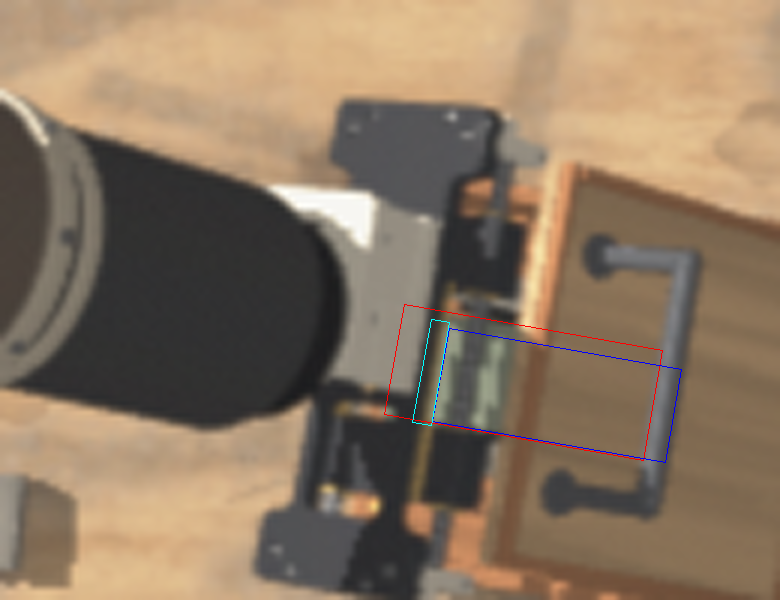

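```bash
python3 -m pendant '[[[-0.32,0.24,0.05,0,0,0,0],[-0.32,0.24,0,0,0,0,0],[0,0,0,0,0,0,0],[0,0,0,0,0,0,0]]]'; python3 -m pendant '[[[-0.16,0.12,0,0,0,0,0],[-0.16,0.12,0,0,0,0,0],[0,0,0,0,0,0,0],[0,0,0,0,0,0,0]]]';python3 -m pendant '[[[-0.16,0.12,0,0,0,0,0],[-0.16,0.12,0,0,0,0,0],[0,0,0,0,0,0,0],[0,0,0,0,0,0,0]]]'; python3 so.py pics/o10.png
```

```text
clock: 14.98
tool_pos: [0.4691, -0.0714, 0.048]
orientation: [-90.1, 36.8, 81.3]
force: [0.2, 0.5, -2.9]
opening: 0.0456
clock: 15.32
tool_pos: [0.469, -0.0749, 0.048]
orientation: [-90.1, 36.8, 81.2]
force: [-0.3, 4.3, -1.9]
opening: 0.0458
clock: 15.65
tool_pos: [0.4684, -0.079, 0.048]
orientation: [-90.1, 36.8, 81.2]
force: [0.3, 4.2, -2.9]
opening: 0.0457
stone centre in caddy [-0.0233 -0.0002  0.    ] bottom 0.0405 force [ 0.6  5.  -2.7]
```

```bash
python3 -m pendant '[[[-0.16,0.12,0,0,0,0,0],[-0.16,0.12,0,0,0,0,0],[-0.16,0.12,0,0,0,0,0],[0,0,0,0,0,0,0],[0,0,0,0,0,0,0],[0,0,0,0,0,0,0]]]'; python3 so.py pics/o10.png; python3 look.py pics/l10.png
```

```text
clock: 16.2
tool_pos: [0.4675, -0.0847, 0.0479]
orientation: [-90.1, 36.8, 81.3]
force: [-0.5, 6.5, -1.7]
opening: 0.0459
stone centre in caddy [-0.0175 -0.0001  0.    ] bottom 0.0404 force [ 0.   7.2 -2.5]
[ 0.4675 -0.0848  0.0479] [-90.1   36.78  81.25] 0.0461 [ 0.   7.2 -2.5]
top 277 175
side 293 141
```

View pics/o10.png

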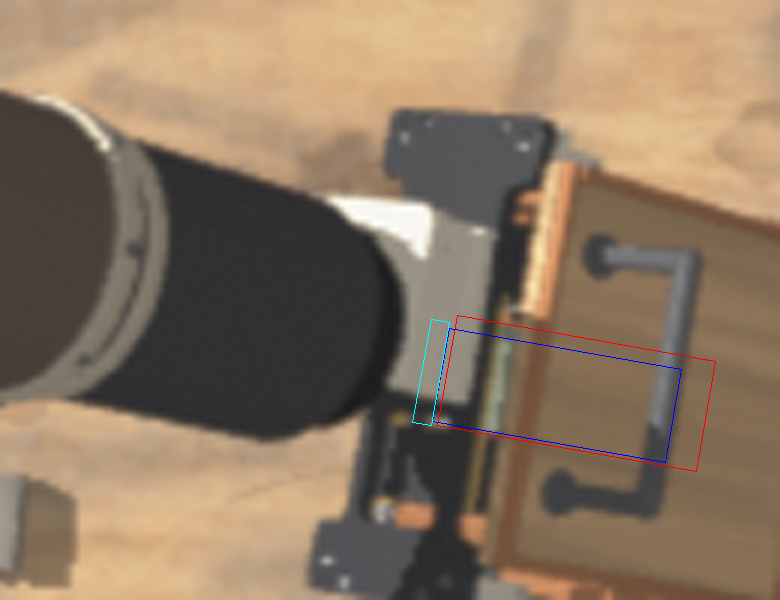

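View pics/l10.png

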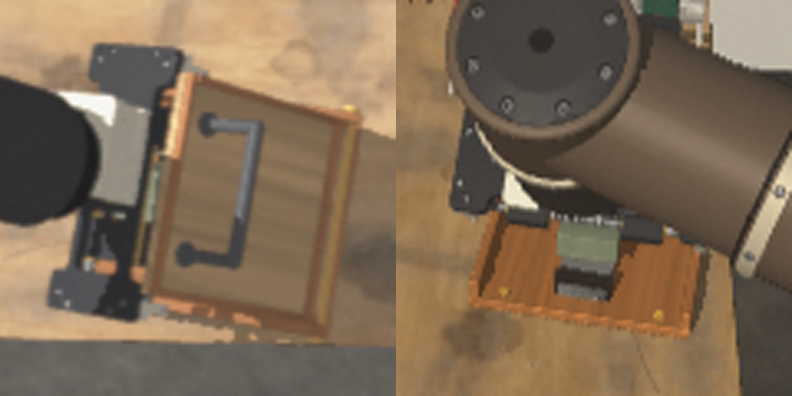

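```bash
python3 -m pendant '[[[0.18,0.24,0,0,0,0,0],[0.18,0.24,0,0,0,0,0],[0.18,0.24,0,0,0,0,0],[0,0,0,0,0,0,0],[0,0,0,0,0,0,0]]]';  python3 -m pendant '[[[0.15,0.2,0,0,0,0,0],[0.12,0.16,0,0,0,0,0],[0,0,0,0,0,0,0],[0,0,0,0,0,0,0]]]'; python3 so.py pics/o11.png; python3 look.py pics/l11.png
```

```text
clock: 16.77
tool_pos: [0.4679, -0.0845, 0.039]
orientation: [-90.1, 36.8, 81.3]
force: [1.2, 5.6, -2.2]
opening: 0.0458
clock: 17.1
tool_pos: [0.468, -0.0845, 0.0346]
orientation: [-90.1, 36.8, 81.3]
force: [1.0, 6.2, -1.8]
opening: 0.0459
stone centre in caddy [-0.0178  0.0004  0.    ] bottom 0.0271 force [ 1.5  6.3 -1.7]
[ 0.4681 -0.0845  0.0346] [-90.14  36.77  81.27] 0.0459 [ 1.5  6.3 -1.7]
top 277 175
side 293 144
```

View pics/l11.png

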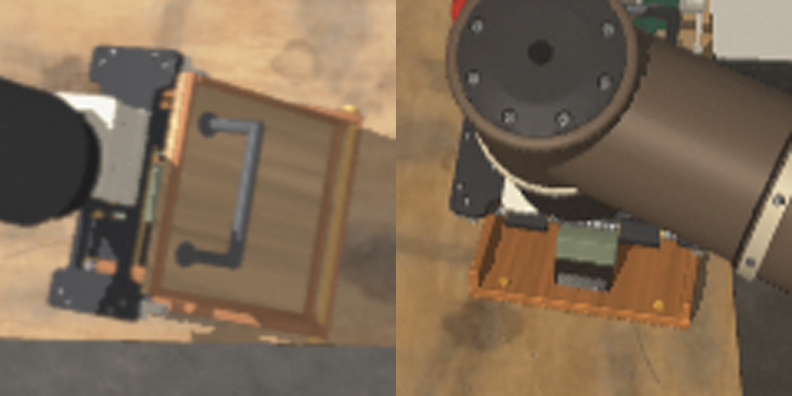

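```bash
python3 -m pendant '[[[0.06,0.08,0,0,0,0,0],[0.06,0.08,0,0,0,0,0],[0,0,0,0,0,0,0],[0,0,0,0,0,0,0]]]';  python3 -m pendant '[[[0.06,0.08,0,0,0,0,0],[0,0,0,0,0,0,0],[0,0,0,0,0,0,0]]]'
```

```text
clock: 17.58
tool_pos: [0.4681, -0.0845, 0.0327]
orientation: [-90.1, 36.8, 81.3]
force: [2.2, 6.6, -0.8]
opening: 0.0462
clock: 17.83
tool_pos: [0.4681, -0.0846, 0.0325]
orientation: [-90.2, 36.8, 81.3]
force: [-1.4, 10.3, 9.7]
opening: 0.046
```

```bash
python3 -m pendant '[[[0.13,-0.13,0,0,0,0,0],[0.13,-0.1,0,0,0,0,0],[0,0,0,0,0,0,0],[0,0,0,0,0,0,0]]]';  python3 so.py pics/o12.png;  python3 -m pendant '[[[0.04,-0.03,0,0,0,0,0],[0.04,-0.03,0,0,0,0,0],[0,0,0,0,0,0,0],[0,0,0,0,0,0,0]]]'; python3 so.py pics/o12.png
```

```text
clock: 18.17
tool_pos: [0.4685, -0.0814, 0.0325]
orientation: [-90.1, 36.8, 81.3]
force: [0.6, 6.7, 7.8]
opening: 0.0464
stone centre in caddy [-0.0209  0.0003  0.    ] bottom 0.025 force [0.6 7.4 8.2]
clock: 18.55
tool_pos: [0.4684, -0.081, 0.0325]
orientation: [-90.1, 36.9, 81.3]
force: [3.9, 1.8, 7.4]
opening: 0.046
stone centre in caddy [-0.0213  0.0002  0.    ] bottom 0.025 force [3.6 2.1 6.4]
```

```bash
python3 -m pendant '[[[0,0,0,0,0,0,0.8],[0,0,0,0,0,0,0.8],[0,0,0,0,0,0,0.8],[0,0,0,0,0,0,0.8],[0,0,0,0,0,0,0.8],[0,0,0,0,0,0,0.8]]]'; python3 look.py pics/l12.png; python3 -m pendant '[[[0,-0.5,0,0,0,0,0.8],[0,-1.5,0,0,0,0,0.8],[0,-2.5,0,0,0,0,0.8],[0,-3,0,0,0,0,0.8],[0,-3.5,0,0,0,0,0.8],[0,-3.5,0,0,0,0,0.8],[0,0,0,0,0,0,1]]]'; python3 look.py pics/l13.png
```

```text
clock: 19.1
tool_pos: [0.4673, -0.0811, 0.0316]
orientation: [-90.0, 36.9, 81.3]
force: [0.4, 0.6, 0.4]
opening: 0.0699
[ 0.4673 -0.0811  0.0316] [-90.02  36.85  81.26] 0.0699 [0.4 0.6 0.4]
top 275 176
side 293 146
clock: 19.78
tool_pos: [0.4844, 0.01, 0.1524]
orientation: [-90.5, 36.5, 81.2]
force: [1.4, 0.5, 0.1]
opening: 0.0733
[0.4844 0.01   0.1524] [-90.51  36.47  81.21] 0.0733 [1.4 0.5 0.1]
top 237 164
side 287 136
```

View pics/l13.png

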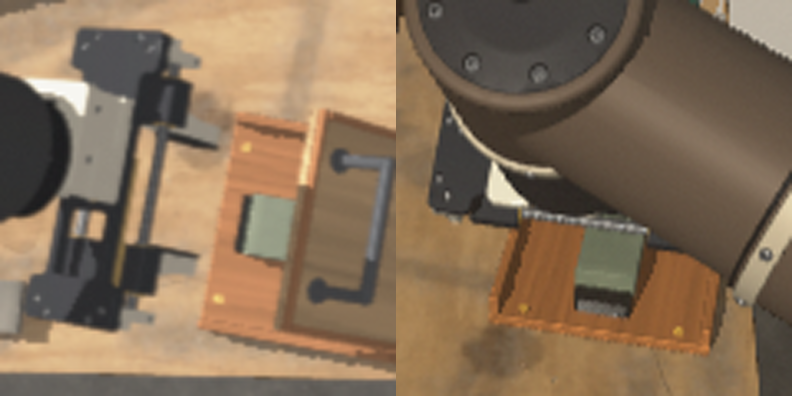

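```bash
python3 -m pendant '[[[-2.1,-2.9,0,0,0,0,1],[-2.1,-2.9,0,0,0,0,1],[-2.1,-2.9,0,0,0,0,1],[-2.1,-2.9,0,0,0,0,1],[-2.1,-2.9,0,0,0,0,1],[0,0,0,0,0,0,1]]]'; python3 -c "
from h import *
rel([.4515,-.187,.301],R.from_euler('xyz',[-51,0,-8.7],degrees=True))
from plant import ctrl;print(ctrl.get_obs()['joint_pos'].round(1))"
```

```text
clock: 20.38
tool_pos: [0.4825, 0.0081, 0.3321]
orientation: [-90.5, 36.6, 81.0]
force: [2.0, 0.8, 1.3]
opening: 0.0876
shift cm now-axes [-14.01  14.27   0.14] norm 20.0
turn [ 58.88  75.51 -58.23] ang 112.1
[ 42.5   8.9 -19.6  22.2 -91.3 -56.8]
```

```bash
python3 -m pendant '[[[0,0,0,3.68,4.72,-3.64,1],[0,0,0,3.68,4.72,-3.64,1],[0,0,0,3.68,4.72,-3.64,1],[0,0,0,3.68,4.72,-3.64,1],[0,0,0,3.68,4.72,-3.64,1],[0,0,0,3.68,4.72,-3.64,1],[0,0,0,3.68,4.72,-3.64,1],[0,0,0,3.68,4.72,-3.64,1],[0,0,0,3.68,4.72,-3.64,1],[0,0,0,3.68,4.72,-3.64,1],[0,0,0,3.68,4.72,-3.64,1],[0,0,0,3.68,4.72,-3.64,1]]]'; python3 -m pendant '[[[0,0,0,3.68,4.72,-3.64,1],[0,0,0,3.68,4.72,-3.64,1],[0,0,0,3.68,4.72,-3.64,1],[0,0,0,3.68,4.72,-3.64,1],[0,0,0,0,0,0,1],[0,0,0,0,0,0,1]]]';python3 -c "
from h import *
rel([.4515,-.187,.301],R.from_euler('xyz',[-51,0,-8.7],degrees=True))
"
```

```text
clock: 21.38
tool_pos: [0.4809, 0.0076, 0.3257]
orientation: [-65.3, 2.9, 14.6]
force: [0.3, -1.0, -0.8]
opening: 0.0872
clock: 21.88
tool_pos: [0.4799, 0.0067, 0.3258]
orientation: [-51.2, 0.5, -8.9]
force: [0.9, -0.6, 0.3]
opening: 0.0876
shift cm now-axes [  0.2  -10.32 -16.82] norm 19.74
turn [ 0.24 -0.42 -0.24] ang 0.5
```

```bash
python3 -m pendant '[[[0.03,-1.72,-2.8,0,0,0,1],[0.03,-1.72,-2.8,0,0,0,1],[0.03,-1.72,-2.8,0,0,0,1],[0.03,-1.72,-2.8,0,0,0,1],[0.03,-1.72,-2.8,0,0,0,1],[0.03,-1.72,-2.8,0,0,0,1],[0,0,0,0,0,0,1]]]'; python3 -c "
from h import *
rel([.4648,-.1018,.1938],R.from_euler('xyz',[-51,0,-8.7],degrees=True))
from plant import snapshot,silhouettes
S=snapshot('side');T=snapshot('top')
import pickle;pickle.dump((S,T),open('st2.pkl','wb'))
st=pose([*tgt(-.021,0)[:2],C[2]-90,.025],STONE[0])
overlay(S,[],(305,150,405,260),5.4,'pics/s14.png')
overlay(S,[(st,(0,0,255))],(305,150,405,260),5.4,'pics/s15.png')
"
```

```text
clock: 22.47
tool_pos: [0.4523, -0.1897, 0.2993]
orientation: [-51.3, 0.6, -8.8]
force: [-0.1, 0.6, 0.0]
opening: 0.0874
shift cm now-axes [1.000e-02 1.379e+01 3.400e-01] norm 13.79
turn [ 0.31 -0.44 -0.46] ang 0.7
```

View pics/s14.png

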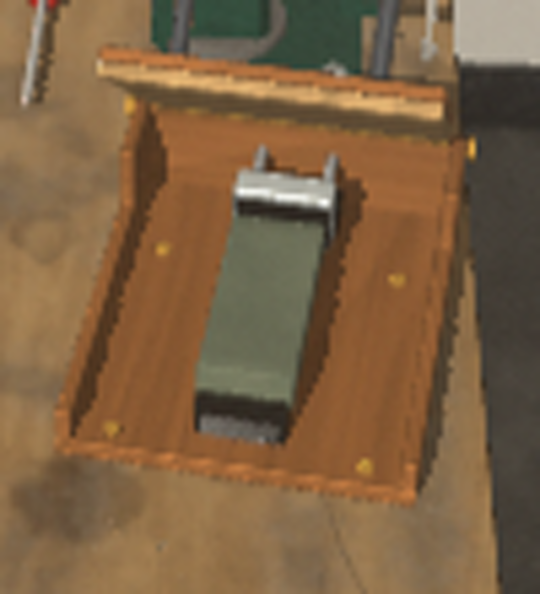

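View pics/s15.png

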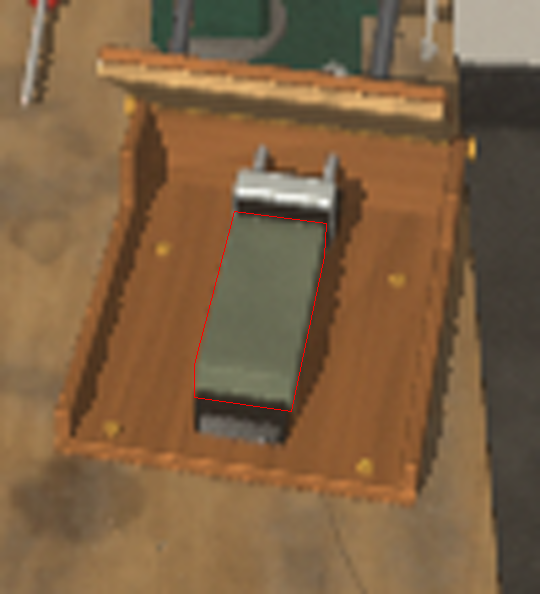

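```bash
python3 -m pendant '[[[0,3,0,0,0,0,1],[0,3,0.1,0,0,0,1],[0,3,0.1,0,0,0,1],[0,2.8,0.1,0,0,0,1],[0,1.7,0,0,0,0,1],[0,0,0,0,0,0,0],[0,0,0,0,0,0,0],[0,0,0,0,0,0,0],[0,0,0,0,0,0,0],[0,0,0,0,0,0,0],[0,0,0,0,0,0,0],[0,0,0,0,0,0,0]]]';python3 -m pendant '[[[0,0,0,0,0,0,0],[0,0,0,0,0,0,0],[0,0,0,0,0,0,0],[0,0,0,0,0,0,0],[0,0,0,0,0,0,0],[0,0,0,0,0,0,0],[0,0,0,0,0,0,0],[0,0,0,0,0,0,0]]]'
```

```text
clock: 23.57
tool_pos: [0.4657, -0.1002, 0.1991]
orientation: [-51.2, 0.3, -8.8]
force: [-0.2, 0.2, 0.0]
opening: 0.0466
clock: 24.23
tool_pos: [0.465, -0.1029, 0.1957]
orientation: [-51.6, 0.5, -8.9]
force: [1.2, -13.0, -19.7]
opening: 0.0087
```

```bash
python3 -m pendant '[[[0,0.5,0.15,-2,0,0,0],[0,1.02,0.29,-4,0,0,0],[0,1.02,0.29,-4,0,0,0],[0,1.02,0.29,-4,0,0,0],[0,1.02,0.29,-4,0,0,0],[0,0,0,0,0,0,0]]]';python3 -m pendant '[[[0,1.02,0.29,-4,0,0,0],[0,1.02,0.29,-4,0,0,0],[0,1.02,0.29,-4,0,0,0],[0,1.02,0.29,-4,0,0,0],[0,0.51,0.15,-2,0,0,0],[0,0,0,0,0,0,0],[0,0,0,0,0,0,0]]]'; python3 look.py pics/l16.png
```

```text
clock: 24.73
tool_pos: [0.4702, -0.0675, 0.1639]
orientation: [-69.9, 0.3, -8.6]
force: [7.3, -25.0, -26.1]
opening: 0.0088
clock: 25.32
tool_pos: [0.4737, -0.0443, 0.1241]
orientation: [-87.6, 0.4, -8.6]
force: [9.1, -21.4, -13.5]
opening: 0.009
[ 0.4737 -0.0443  0.1241] [-87.58   0.4   -8.58] 0.009 [  9.1 -21.4 -13.5]
top 261 170
side 292 129
```

View pics/l16.png

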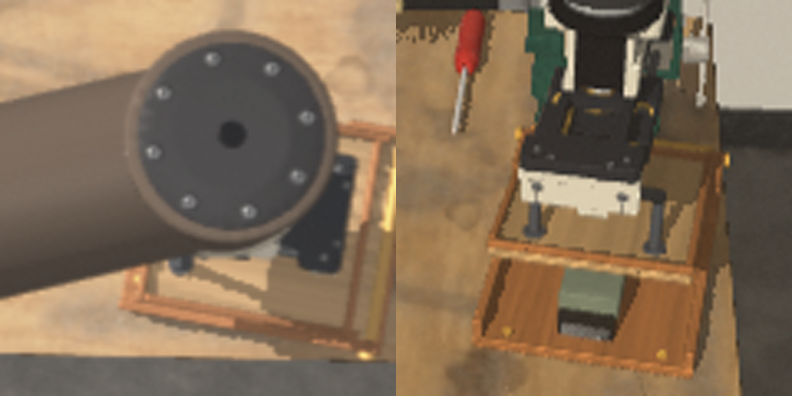

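```bash
python3 -m pendant '[[[0,0.6,0,-1,0,0,0],[0,0.6,0,-1,0,0,0],[0,0.6,0,0,0,0,0],[0,0,0,0,0,0,0],[0,0,0,0,0,0,0]]]'; python3 -c "
from h import *
rel([.4748,-.038,.099],R.from_euler('xyz',[-90,0,-8.7],degrees=True))"
```

```text
clock: 25.83
tool_pos: [0.4751, -0.0384, 0.1076]
orientation: [-89.0, 0.2, -8.7]
force: [-1.9, 17.5, 3.8]
opening: 0.0089
shift cm now-axes [-0.04  0.86  0.01] norm 0.86
turn [-1.02 -0.02 -0.24] ang 1.0
```

```bash
python3 -m pendant '[[[0,0.4,0.15,0,0,0,0],[0,0.4,0.1,0,0,0,0],[0,0,0,0,0,0,0],[0,0,0,0,0,0,0]]]'; python3 -m pendant '[[[0,0.2,0.0,0,0,0,0],[0,0,0,0,0,0,0],[0,0,0,0,0,0,0]]]'; python3 look.py pics/l17.png
```

```text
clock: 26.17
tool_pos: [0.4765, -0.0371, 0.1024]
orientation: [-89.1, 0.1, -8.6]
force: [-9.1, 10.7, 28.0]
opening: 0.009
clock: 26.42
tool_pos: [0.4771, -0.0372, 0.1014]
orientation: [-89.1, -0.0, -8.6]
force: [-10.7, 9.7, 36.7]
opening: 0.0091
[ 0.4771 -0.0372  0.1014] [-8.908e+01 -1.000e-02 -8.620e+00] 0.0091 [-10.7   9.7  36.7]
top 258 170
side 290 138
```

View pics/l17.png

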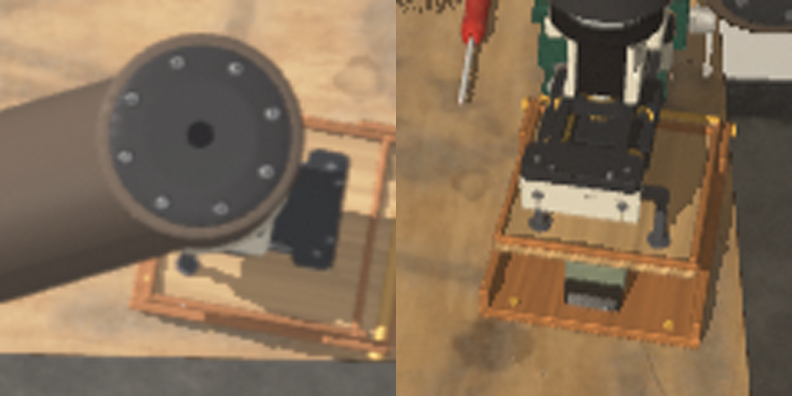

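```bash
python3 -m pendant '[[[0,-0.2,0,0,0,0,0.5],[0,0,0,0,0,0,0.5],[0,0,0,0,0,0,0.5],[0,0,0,0,0,0,0.5],[0,0,0,0,0,0,0.5],[0,0,0,0,0,0,0.5]]]';python3 -c "
from plant import ctrl; print(ctrl.get_obs()['opening'])"; python3 -m pendant '[[[0,-1,0,0,0,0,0.5],[0,-2,0,0,0,0,0.5],[0,-2.5,0,0,0,0,0],[0,0,0,0,0,0,0],[0,0,0,0,0,0,0],[0,0,0,0,0,0,0],[0,0,0,0,0,0,0],[0,0,0,0,0,0,0],[0,0,0,0,0,0,0],[0,0,0,0,0,0,0]]]'; python3 look.py pics/l18.png
```

```text
clock: 27.02
tool_pos: [0.4741, -0.0388, 0.099]
orientation: [-89.3, 0.4, -8.7]
force: [-0.4, 1.1, 0.1]
opening: 0.0415
0.04153439775720668
clock: 27.85
tool_pos: [0.4743, -0.0395, 0.1539]
orientation: [-89.3, 0.4, -8.7]
force: [0.1, -0.5, 0.6]
opening: 0.0011
[ 0.4743 -0.0395  0.1539] [-89.26   0.4   -8.73] 0.0011 [ 0.1 -0.5  0.6]
top 258 169
side 292 121
```

View pics/l18.png

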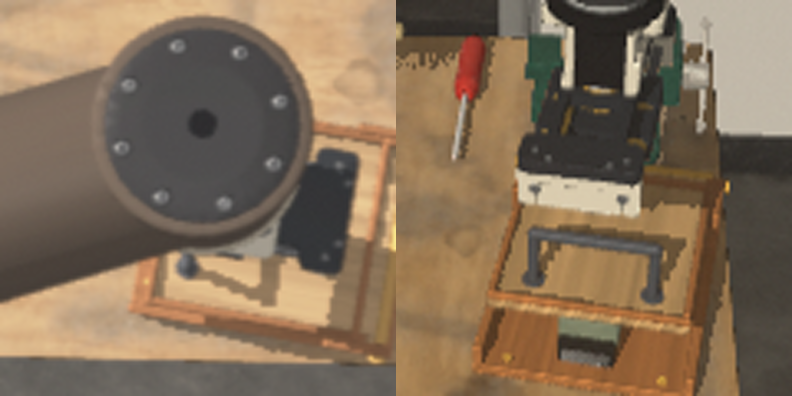

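```bash
python3 -m pendant '[[[0,1,0.1,0,0,0,0],[0,1,0,0,0,0,0],[0,0.8,0,0,0,0,0],[0,0,0,0,0,0,0],[0,0,0,0,0,0,0]]]'; python3 -m pendant '[[[0,0.15,0,0,0,0,0],[0,0.15,0,0,0,0,0],[0,0,0,0,0,0,0],[0,0,0,0,0,0,0]]]'
```

```text
clock: 28.37
tool_pos: [0.474, -0.0383, 0.1255]
orientation: [-89.3, 0.4, -8.7]
force: [1.4, 0.6, -0.1]
opening: 0.0003
clock: 28.7
tool_pos: [0.4747, -0.038, 0.1236]
orientation: [-89.2, 0.3, -8.7]
force: [0.9, 0.5, 0.3]
opening: 0.0006
```

```bash
python3 -m pendant '[[[0,0.15,0,0,0,0,0],[0,0,0,0,0,0,0],[0,0,0,0,0,0,0]]]'; python3 -m pendant '[[[0,0.15,0,0,0,0,0],[0,0,0,0,0,0,0],[0,0,0,0,0,0,0]]]'
```

```text
clock: 28.95
tool_pos: [0.475, -0.038, 0.123]
orientation: [-89.2, 0.3, -8.7]
force: [-3.0, 1.0, 9.3]
opening: 0.0004
clock: 29.2
tool_pos: [0.4751, -0.038, 0.1226]
orientation: [-89.2, 0.2, -8.7]
force: [-8.7, 2.5, 21.9]
opening: 0.0002
```

```bash
python3 -m pendant '[[[0,-0.5,0,0,0,0,0],[0,-2,0,0,0,0,0],[0,-3,0,0,0,0,0],[0,-3.5,0,0,0,0,0],[0,-3.5,0,0,0,0,0],[0,-3.5,-1,0,0,0,0],[0,-2,-3,0,0,0,0],[0,0,-4,0,0,0,0],[0,0,-4,0,0,0,0],[0,0,-4,0,0,0,0],[0,0,-4,0,0,0,0],[0,0,0,0,0,0,0]]]'
python3 - <<'E'
from h import *
from plant import snapshot,silhouettes
S=snapshot('side');T=snapshot('top')
st=pose([*tgt(-.021,0)[:2],C[2]-90,.025],STONE[0])
b,f=caddy_parts(0.)
po=[(pose(C,P),(0,0,255)) for P in (f[0],f[3],f[4])]
overlay(S,po,(305,150,405,260),5,'pics/a.png');overlay(S,[],(250,100,450,330),2.4,'pics/b.png')
overlay(T,po,(180,180,400,290),3.6,'pics/s19.png')
a=cv2.imread('pics/a.png');b=cv2.imread('pics/b.png');b=cv2.resize(b,None,fx=550/b.shape[0],fy=550/b.shape[0]);cv2.imwrite('pics/s18.png',np.hstack([a,b])[:,:800])
for t,sz in(("grey_stone",(.02,.05,.018)),):
  for s in(T,S):
    m=silhouettes(s,t)
    if m: r=fit([(s,m[0]["mask"])],[box([-sz[0],-sz[1],0],sz)],[.415,.203,-3]); print(r.x.round(4))
E
```

```text
clock: 30.2
tool_pos: [0.4433, -0.2433, 0.2975]
orientation: [-89.3, 0.4, -9.0]
force: [-0.2, 1.2, -1.0]
opening: 0.0004
[ 0.4136  0.2048 -3.2636]
[ 0.413   0.2019 -4.5975]
```

View pics/s18.png

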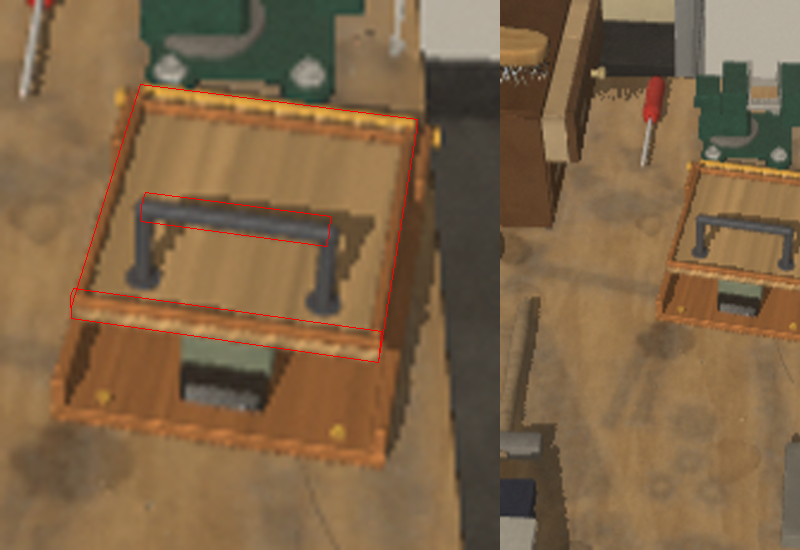

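View pics/s19.png

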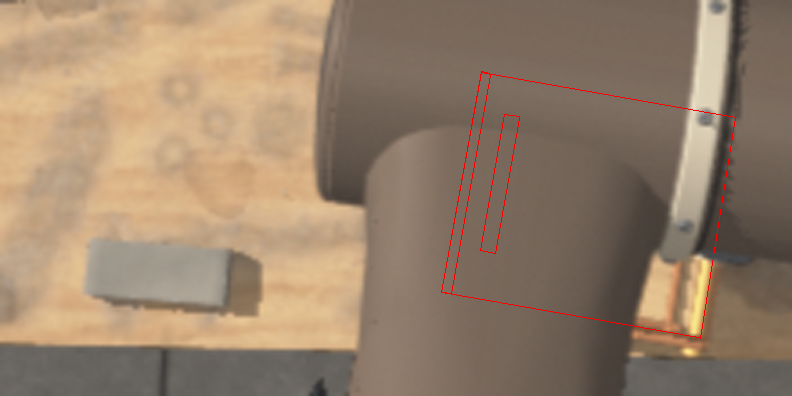

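```bash
python3 -c "
from plant import ctrl; print(ctrl.close_job()); o=ctrl.get_obs(); print(o['clock'],o['force'])"
```

```text
the job is handed in; nothing more can be done
None
the job is handed in; nothing more can be done
```

The green stone is clamped in the lower tier with the flap closed over it, and the job was handed in at about 30 s of the 69 s allowed.

**What I did:**
- I opened the flap by its bar until it reached its stop, where the wrist force rose to about 13–15 N.
- I gripped the stone with the tool leaning 37°, brought it in from the front and pushed the jaw back about 12 mm (6.5–7 N). I then lowered the stone to the bed and eased it forward onto the lip.
- I closed the flap by the bar, let go, pressed once on the bar with shut fingers, and backed away.

**Checks that agreed:**
- **Stone:** before closing, the side view matched a stone lying flat in the middle of the clamp. By the arm's reading its centre was 21.3 mm in front of the caddy's origin (nominal 21) and 0.2 mm off the middle.
- **Flap:** it is closed. On the last press the bar's top was solid at 123 mm, the height it should have when level, and the final side view matched a level flap.
- **Left alone:** the grey stone was within about 2 mm of where it started, which is the measuring error. The screwdriver, and the part of the hammer in view, looked untouched; I did not measure either.

**Checks that fell short:**
- **Caddy position:** estimates differed by 2–3 mm between the cameras and the bar contacts. I used a compromise, and the lip contact agreed with it to 0.3 mm.
- **Closing forces:** the wrist force reached about 39 N while closing, mostly in the stop press, because the commanded arc did not match the hinge exactly. At that point the bar read about 2 mm high in the grip, which is why I did the extra press.
- **Last top view:** the arm hid the caddy, so the final look relied on the side camera.

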